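# Press and slide the battery cartridge under the drag springs

## Task

Fit the blue battery cartridge in the switch box without gripping or lifting it: press it down hard with the fingertips against the sprung lift plate and, keeping it pressed, slide it under the yellow gate tabs and the brass drag springs until it is fully home against the red-switch end and the lift plate springs back up behind it. Then take the hand away. Leave the red rocker switch and the four loose things around the box as they are.

Things in the scene. Friction and masses are not known exactly. Their poses are not given: they have to be found in the camera images.
- switch_box: Fixed grey metal switch box, 262 x 96 mm. Origin on the table, on its centre line, below the front faces of the gate tabs; +x = direction the cartridge slides in, z up (numbers below: this frame, mm). Open-topped trough 81 wide, side walls 38 high. Entry x -104 to 0: floor is the lift plate, rear wall 38 high at -104. Bay x 0 to 88: floor 16 above the table.
- gate (a point): Middle of the gap between the two yellow gate tabs, at the height of their undersides (37.5 mm above the table), at their front faces (box x 0). The tabs, 10 mm long (x 0 to 10), 50 mm high at the top, overhang the trough from both sides and leave a slot 50 mm wide for the fingers; the trough is open above all along this slot.
- leaf_a (a joint): One of two brass drag springs (leaf springs 38 mm long), one behind each gate tab and beside the slot, sloping down into the bay; 0 = at rest, rises to about 0.057 rad when the cartridge is under it, dragging on the cartridge's top edges with about 3.5 N each. The whole slide takes some 10 to 20 N of forward push.
- end_stop (a point): Middle of the face of the switch housing that stops the cartridge (box x 88 mm), 34 mm above the table. The housing is 46 mm high, the red rocker is on top of it, 34 mm further on.
- cartridge_pad (a point): Centre of the flat top (black press pad, clear from x -42 to +18) of the blue loose cartridge, 84 (x) x 78 x 18 mm, 0.18-0.35 kg; axes as the box's. Starts on the raised plate: top 42 mm above the table, front face 4-16 mm short of the tabs, which stop it unless the top is pressed below 37.5 mm (plate fully down: 35). Fully home: box x 46 mm, top 34 mm above the table.
- cartridge_rib (a point): Middle of the rear face of the cartridge's yellow cross rib (6 mm thick, 40 mm wide, 8 mm high), at its foot on the top face, 18 mm ahead of the pad centre. A fingertip pressing on the pad can push forward against it.
- cartridge: The same blue cartridge; this origin is the centre of its underside, 18 mm below the pad point.
- lift_plate (a joint): Sprung lift plate under the cartridge in the entry (x -98 to +1 mm): 0 = up, 0.007 m = fully pressed down; its spring takes about 8 N to start moving and 14.5 N to bottom (less the cartridge's weight). It springs back to 0 when the cartridge's rear edge has cleared it, within about 3 mm of home, and then bars the way back.
- rocker (a joint): Red rocker switch on the switch housing, 28 x 20 mm, about 10 mm proud of the housing (top about 58 mm above the table); 0 = as it stands, grows to 0.4 rad if its far end is pushed down. Must stay as it is.
- gps_puck_c (a point): White plastic GPS puck, loose, 68 mm diameter, 23 mm high; centre, half-way up. Leave alone.
- tripod_foot_c (a point): Bronze leveling tripod foot, loose, base 52 mm diameter with a 14 mm stem, 42 mm high; centre, half-way up. Leave alone.
- lens_c (a point): Amber glass indicator lens, loose, 38 mm diameter, 17 mm high; centre, half-way up. Leave alone.
- clevis_pin_c (a point): Steel clevis pin standing on its 22 mm head, loose, 12 mm shank, 42 mm high; centre, half-way up. Leave alone.
Things that resemble listed ones, but are neither listed nor needed, are in the scene too. Several things have the shape of the cartridge; the one meant has the colours described above.

How it is judged:
By the outcome, as a careful person would: the job done as asked, in the order asked, and still so for the second after the job is handed in, with the robot touching nothing.
It also fails if it takes over 40 s, if anything falls off the work surface, if the arm or the gripper's body presses on something with over 40 N, if the wrist force passes 120 N, or if a joint passes its speed limit or range.

## Robot

A 6-joint arm with a two-finger parallel gripper is mounted at the origin on the work surface. World frame = base frame: x ahead of the robot, y to its left, z up, the work surface at z = 0. Lengths are in m, angles in degrees, forces in N, time in s.
With the tool pointing down it reaches from about 0.4 to 0.825 m from the base axis. Payload 7 kg.
Tool frame: the origin (TCP) lies midway between the tips of the shut fingers; the grasp point (between the pads) lies 19 mm behind it (ctrl.hold_point_z is the distance from the TCP to the grasp point, in m); z points along the fingers, y is the line along which they close (so a half turn about z gives the same grasp; the last joint's range is limited). The gripper opens to 88 mm and grips with 3 to 60 N. Pads are 19 mm wide; open, the fingers measure 130 mm over their backs; the gripper's body (78 mm by 193 mm) begins 47 mm behind the grasp point.
Start: joints at [-48.753, 20.546, 0.682, 0, -70.136, -16.507], TCP at [0.282, -0.613, 0.227] pointing down, gripper open.
Joint ranges: [-176.03, 176.03], [-82.01, 121.73], [-58.28, 71.71], [-173.87, 95.51], [-174.79, -0.11], [-173.66, 173.66]. Speed limits (degrees/s): [136.94, 136.94, 172.46, 180, 180, 180].

## Interface

Orientations are given as [roll, pitch, yaw] about the fixed x, y, z axes, in that order (R = Rz(yaw) Ry(pitch) Rx(roll)).
In Python, from plant import ctrl gives the robot as it stands.
- The arm moves only by the tool apply_moves, never from a script. Its argument "deltas" is a list of rows, each an object with "fingers": the finger opening in mm, from 0 to 87.6; "delta_pos": the shift along the tool's x, y, z in mm, a list of three; "angular": the turn, a rotation vector about the tool's x, y, z in degrees, a list of three. A call has 1 to 10 rows; each row is the pose to reach, as a shift and turn from the pose commanded when the call began, along the tool's axes at that moment; what a row does not reach only later rows make up. A row lasts 1/10 s, in which the tool goes at most 50 mm and 8.59 degrees, less where a joint would pass 70% of its speed; a pose out of reach is approached as far as the arm can. A call with a gripper value outside its range is refused whole. The fingers move at their own pace and stop on an object; the grip force is fixed at half the most. Time passes only in rows, so rows that repeat a pose let the fingers close. It gives the time, the measured TCP pose, the force, the opening and the grip force at its end, in the units of the state.
- ctrl.get_obs(): the state, without advancing time (a new reading comes with each control period).
- ctrl.snapshot(name): name is "scene" or "top" or "wrist"; returns the picture (480x640x3 uint8, red, green, blue); there is no depth.
- ctrl.camera_params(name): a dict with "fx", "fy", "cx", "cy" (pixels), "cam_to_world" (4x4, takes a point from camera to world coordinates); the wrist camera has in their place "mount" (4x4, takes a point from camera to tool coordinates, whose origin is the TCP and whose axes are the flange's). Camera axes: x right, y up, looking along -z (the intrinsics and any distortion apply to the point x, -y, -z); pixel columns grow to the right and rows downward; lengths in m; the calibration is good to about 2 mm. A picture is of the moment at which its call begins: read the wrist's pose just before it. camera_params takes no time and is no camera call.
- ctrl.close_job(): hands the job in; it is judged then, once.
The state is a dict: "clock": time; "joint_pos": joint angles; "qvel": joint speeds; "tau": joint torques, N m; "tool_pos": TCP position; "orientation": TCP orientation; "force": force on the tool from outside, world axes, zero at the start; "moment": the same for the moment, N m; "opening": finger opening in m; "gripper_force": force on a finger pad.
Only numpy, scipy, OpenCV 4.12 (cv2) and the standard library are available. Lean on these libraries where they do the work, as an engineer would, in place of code of your own. Each camera call takes 0.05 s, during which the arm holds its last target. There are 200 camera calls.

## Working session

There is one attempt and no reset: what is moved stays moved. The work goes in short steps, Python scripts to look and compute and a tool call to move; the robot and the scene stay as the last step left them, time stands still between calls to the robot, and variables do not carry over. Pictures are saved under pics/ and viewed, at most 10 in all, crops included, and the job is handed in when it is done.

Besides the shell and the picture viewer there is one more tool, called after "Call:" in YAML: its name, and indented under it one key for each argument. apply_moves: Moves the arm, as the interface text tells. Its arguments: {"type":"object","properties":{"deltas":{"type":"array"}},"required":["deltas"]}

```bash
ls; mkdir -p pics
python3 - <<'E'
from plant import ctrl
import cv2,numpy as np
for n in("scene","top"):
    im=ctrl.snapshot(n);cv2.imwrite(f"pics/{n}0.png",im[...,::-1]);p=ctrl.camera_params(n);print(n,{k:np.round(v,4).tolist() if k!='x' else v for k,v in p.items() if not isinstance(v,str)})
p=ctrl.camera_params("wrist");print(p)
print(ctrl.get_obs())
E
```

```text
pics
scene {'fx': 495.3965, 'fy': 495.3965, 'cx': 317.7759, 'cy': 240.012, 'cam_to_world': [[-0.6658, -0.4081, 0.6247, 0.9917], [0.7461, -0.3747, 0.5504, 0.4634], [0.0095, 0.8325, 0.5539, 0.4964], [0.0, 0.0, 0.0, 1.0]]}
top {'fx': 584.4483, 'fy': 584.4483, 'cx': 315.3133, 'cy': 245.7592, 'cam_to_world': [[0.0265, 0.9969, -0.0741, 0.4607], [-0.9996, 0.0256, -0.0134, 0.0438], [-0.0115, 0.0744, 0.9972, 0.9771], [0.0, 0.0, 0.0, 1.0]]}
{'fx': 333.40776015692416, 'fy': 333.40776015692416, 'cx': 321.6489487797023, 'cy': 240.2142161450341, 'mount': array([[-7.49016223e-04,  9.60120359e-01,  2.79586008e-01,
         7.65230980e-02],
       [ 9.99999717e-01,  7.37945447e-04,  1.44855475e-04,
         4.25676380e-04],
       [-6.72405311e-05,  2.79586037e-01, -9.60120640e-01,
        -1.57673504e-01],
       [ 0.00000000e+00,  0.00000000e+00,  0.00000000e+00,
         1.00000000e+00]])}
{'clock': 0.1, 'joint_pos': array([-4.87542915e+01,  2.05866997e+01,  6.40541000e-01, -1.84129243e-02,
       -7.01359430e+01, -1.65063794e+01]), 'qvel': array([ 0.05476631, -0.05593098,  0.0089991 ,  0.12510974, -0.00420192,
        0.02576548]), 'tau': array([-1.32475521e-03, -5.84165275e+01,  2.93751973e+01,  7.01553002e+00,
        1.02152795e-02, -2.72342362e-05]), 'tool_pos': array([ 0.2822788 , -0.61267184,  0.22573291]), 'orientation': array([ 1.79916363e+02, -6.73209926e-03, -1.55266935e+02]), 'force': array([ 0.73770846,  0.03438636, -0.83616273]), 'moment': array([0.04259469, 0.01185303, 0.02442883]), 'gripper_force': 0.0, 'opening': 0.08770980369878115}
```

View pics/scene0.png

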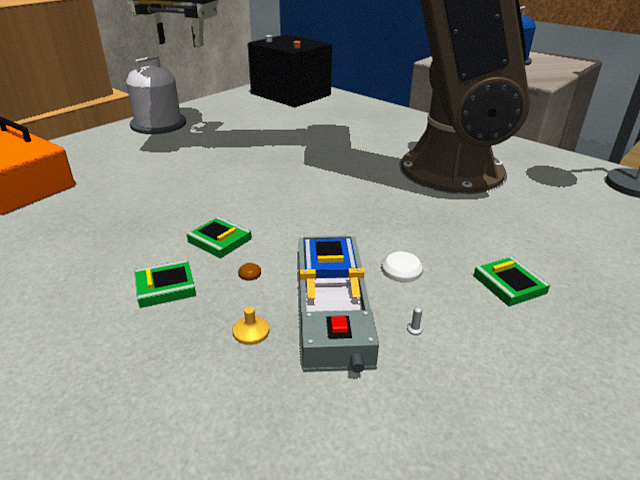

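View pics/top0.png

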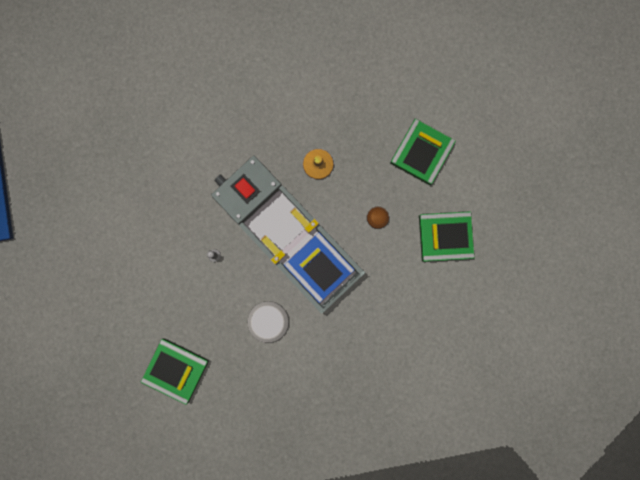

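Both pictures show one blue cartridge, in the grey box (top 320,268; scene 330,258). The lookalikes are three green cartridges (top 423,152; 447,237; 175,371), so I choose the blue one. The slide direction in the top view is up and left, towards the red rocker (245,187). The puck is at (268,322), the lens at (377,217), the tripod foot at (318,164) and the pin at (213,256).

```bash
cat > h.py <<'E'
import cv2,numpy as np
from plant import ctrl
from scipy.spatial.transform import Rotation as R
def cam(n):
    p=ctrl.camera_params(n)
    if n=="wrist":
        o=ctrl.get_obs();T=np.eye(4);T[:3,:3]=R.from_euler('xyz',o['orientation'],degrees=True).as_matrix();T[:3,3]=o['tool_pos'];M=T@p['mount']
    else: M=p['cam_to_world']
    return p,np.array(M)
def pt(c,u,v,z):
    p,M=c
    d=M[:3,:3]@np.array([(u-p['cx'])/p['fx'],-(v-p['cy'])/p['fy'],-1]);o=M[:3,3]
    return o+d*(z-o[2])/d[2]
def masks(im):
    h=cv2.cvtColor(im,cv2.COLOR_RGB2HSV)
    return dict(blue=cv2.inRange(h,(105,130,60),(130,255,255)),yellow=cv2.inRange(h,(18,150,120),(30,255,255)),red=cv2.inRange(h,(0,200,120),(5,255,255))|cv2.inRange(h,(175,200,120),(180,255,255)))
def blobs(m,amin=15):
    return [(cv2.contourArea(c),c) for c in cv2.findContours(m,cv2.RETR_EXTERNAL,cv2.CHAIN_APPROX_NONE)[0] if cv2.contourArea(c)>amin]
E
python3 - <<'E'
from h import *
c=cam("top");im=ctrl.snapshot("top");ms=masks(im)
for k,z in(("blue",.042),("yellow",.05),("red",.058)):
    for a,q in blobs(ms[k]):
        r=cv2.minAreaRect(q);b=cv2.boxPoints(r)
        if not(200<r[0][0]<370 and 150<r[0][1]<310):continue
        w=[pt(c,*x,z)[:2]*1000 for x in b]
        print(k,a,np.round(r[0],1),"ctr",np.round(pt(c,*r[0],z)[:2]*1000,1),"corners",np.round(w,1).tolist())
cv2.imwrite("pics/crop.png",cv2.resize(im[140:340,190:400],None,fx=3.5,fy=2.9,interpolation=2)[:580,:735,::-1])
cv2.imwrite("pics/crop.png",cv2.resize(im[145:325,190:390],None,fx=3.3,fy=3.3,interpolation=2)[...,::-1])
E
```

```text
blue 1835.5 [318.9 267.3] ctr [495.9  49.7] corners [[503.8, 99.8], [546.0, 57.6], [488.0, -0.1], [446.1, 42.0]]
yellow 46.5 [309.9 257.4] ctr [510.8  64.4] corners [[499.4, 79.2], [525.3, 52.6], [522.2, 49.6], [496.3, 76.1]]
yellow 155.0 [270.3 249.8] ctr [521.4 127.8] corners [[528.4, 150.7], [544.0, 136.1], [514.4, 104.9], [498.9, 119.5]]
yellow 154.0 [303.8 218.2] ctr [573.2  75.9] corners [[580.2, 98.9], [595.9, 84.1], [566.1, 52.9], [550.5, 67.7]]
yellow 604.5 [318.  163.5] ctr [662.3  55.4] corners [[683.8, 78.6], [684.8, 33.5], [640.9, 32.4], [639.8, 77.3]]
red 36.5 [247. 190.] ctr [615.1 167.1] corners [[614.1, 177.5], [625.6, 166.7], [616.2, 156.8], [604.7, 167.6]]
```

View pics/crop.png

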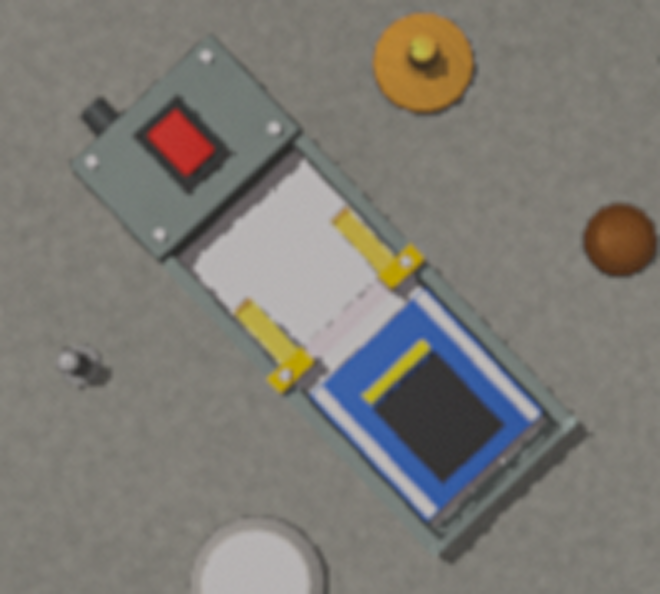

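Call:
apply_moves:
  deltas:
    - {"fingers":0,"delta_pos":[-20,22,0],"angular":[0,0,-5]}
    - {"fingers":0,"delta_pos":[-53,58,0],"angular":[0,0,-13]}
    - {"fingers":0,"delta_pos":[-86,94,0],"angular":[0,0,-21]}
    - {"fingers":0,"delta_pos":[-119,130,0],"angular":[0,0,-29]}
    - {"fingers":0,"delta_pos":[-152,167,0],"angular":[0,0,-37]}
    - {"fingers":0,"delta_pos":[-185,203,0],"angular":[0,0,-45]}
    - {"fingers":0,"delta_pos":[-218,239,0],"angular":[0,0,-53]}
    - {"fingers":0,"delta_pos":[-251,275,0],"angular":[0,0,-61]}
    - {"fingers":0,"delta_pos":[-284,311,0],"angular":[0,0,-69]}
    - {"fingers":0,"delta_pos":[-317,348,0],"angular":[0,0,-77]}

```text
clock: 1.15
tool_pos: [0.4248, -0.1624, 0.2267]
orientation: [-180.0, -0.0, -77.9]
force: [1.2, -0.4, -0.5]
opening: 0.0127
gripper_force: 0.0
```

```bash
cat >> h.py <<'E'
def tgt(x,y,z,yaw):
    o=ctrl.get_obs();Rm=R.from_euler('xyz',o['orientation'],degrees=True)
    Rt=R.from_euler('xyz',[180,0,yaw],degrees=True)
    print("pos",np.round(o['tool_pos']*1000,1),"rpy",np.round(o['orientation'],2),"F",np.round(o['force'],1),"t",o['clock'],"op",o['opening'])
    print("dpos",np.round(Rm.inv().apply(np.array([x,y,z])-o['tool_pos']*1000),1),"ang",np.round((Rm.inv()*Rt).as_rotvec(degrees=True),2),"q",np.round(o['joint_pos'],1))
E
python3 -c "
from h import *
tgt(491.5,45.6,130,-45.2)"
```

```text
pos [ 424.8 -162.4  226.7] rpy [-179.97   -0.    -77.94] F [ 1.2 -0.4 -0.5] t 1.15 op 0.012747502748870543
dpos [-189.5 -108.6   96.8] ang [-3.000e-02 -1.000e-02 -3.274e+01] q [  4.   -0.8 -25.7  -0.  -65.    8. ]
```

Call:
apply_moves:
  deltas:
    - {"fingers":0,"delta_pos":[-38,-22,19],"angular":[0,0,-7]}
    - {"fingers":0,"delta_pos":[-76,-44,38],"angular":[0,0,-14]}
    - {"fingers":0,"delta_pos":[-114,-66,57],"angular":[0,0,-21]}
    - {"fingers":0,"delta_pos":[-152,-88,76],"angular":[0,0,-28]}
    - {"fingers":0,"delta_pos":[-180,-103,90],"angular":[0,0,-32]}
    - {"fingers":0,"delta_pos":[-189,-108,96],"angular":[0,0,-32.5]}
    - {"fingers":0,"delta_pos":[-189,-108,96],"angular":[0,0,-32.5]}
    - {"fingers":0,"delta_pos":[-189,-108,96],"angular":[0,0,-32.5]}

```text
clock: 1.95
tool_pos: [0.4917, 0.0424, 0.1305]
orientation: [180.0, 0.0, -45.8]
force: [0.1, -1.4, -0.1]
opening: 0.0002
gripper_force: 0.0
```

Run:
```python
from h import *
tgt(491.5,45.6,60,-45.2)
c=cam("wrist");im=ctrl.snapshot("wrist");cv2.imwrite("pics/w1.png",im[...,::-1])
for k,z in(("blue",.042),("yellow",.05),("red",.058)):
    for a,q in blobs(masks(im)[k],60):
        r=cv2.minAreaRect(q);print(k,a,np.round(r[0]),[np.round(pt(c,*x,z)[:2]*1000,1).tolist() for x in cv2.boxPoints(r)])
```

```text
pos [491.7  42.4 130.5] rpy [ 1.7996e+02  1.0000e-02 -4.5790e+01] F [ 0.1 -1.4 -0.1] t 1.95 op 0.00018155581596703943
dpos [-2.5 -2.1 70.5] ang [ 0.04  0.01 -0.59] q [ 27.8   8.6 -29.4   0.  -52.1  16.4]
blue 7288.0 [311. 246.] [[545.0, 56.0], [487.5, -1.0], [443.4, 40.4], [504.8, 101.3]]
blue 374.5 [310. 198.] [[552.9, 49.0], [494.0, -8.2], [491.3, -5.7], [550.5, 51.8]]
yellow 120.5 [448.  10.] [[552.1, -121.0], [551.9, -123.6], [532.2, -125.1], [532.4, -122.5]]
```

View pics/w1.png

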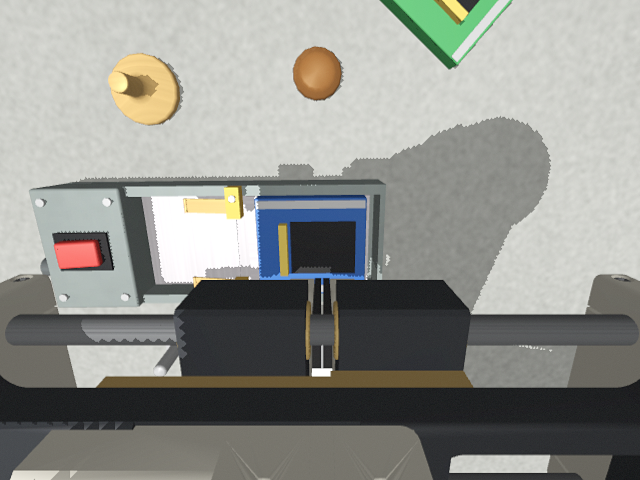

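The wrist view shows the blue cartridge with its black pad (320,245) and yellow rib (283,248), the gate tab at (233,202) and the rocker at (78,252). It agrees with the top view to about 1 mm. Next I go down over the pad.

Call:
apply_moves:
  deltas:
    - {"fingers":0,"delta_pos":[-2.5,-2,20],"angular":[0,0,-0.6]}
    - {"fingers":0,"delta_pos":[-2.5,-2,45],"angular":[0,0,-0.6]}
    - {"fingers":0,"delta_pos":[-2.5,-2,65],"angular":[0,0,-0.6]}
    - {"fingers":0,"delta_pos":[-2.5,-2,78],"angular":[0,0,-0.6]}
    - {"fingers":0,"delta_pos":[-2.5,-2,82],"angular":[0,0,-0.6]}
    - {"fingers":0,"delta_pos":[-2.5,-2,82],"angular":[0,0,-0.6]}

```text
clock: 2.6
tool_pos: [0.4917, 0.0451, 0.0488]
orientation: [180.0, -0.0, -45.2]
force: [0.9, 0.0, 0.4]
opening: 0.0005
gripper_force: 0.0
```

Run:
```python
from h import *
tgt(491.5,45.6,42,-45.2)
for n in("wrist","scene"):
    im=ctrl.snapshot(n)
    if n=="scene": im=cv2.resize(im[200:380,250:430],None,fx=3,fy=3)
    cv2.imwrite(f"pics/{n}2.png",im[...,::-1])
```

```text
pos [491.7  45.1  48.8] rpy [179.99  -0.   -45.24] F [0.9 0.  0.4] t 2.6 op 0.00048036238513311487
dpos [-0.5 -0.2  6.8] ang [ 0.01 -0.   -0.04] q [ 28.1  14.9 -34.7   0.  -40.4  16.7]
```

View pics/scene2.png

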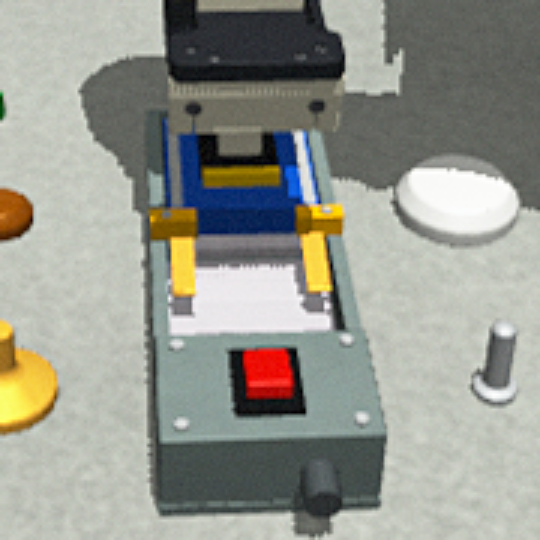

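The fingertip (240,145 in this crop) is centred over the black pad, behind the yellow rib (240,175). Press down.

Call:
apply_moves:
  deltas:
    - {"fingers":0,"delta_pos":[-0.5,0,3],"angular":[0,0,0]}
    - {"fingers":0,"delta_pos":[-0.5,0,6],"angular":[0,0,0]}
    - {"fingers":0,"delta_pos":[-0.5,0,8],"angular":[0,0,0]}
    - {"fingers":0,"delta_pos":[-0.5,0,10],"angular":[0,0,0]}
    - {"fingers":0,"delta_pos":[-0.5,0,11],"angular":[0,0,0]}
    - {"fingers":0,"delta_pos":[-0.5,0,12],"angular":[0,0,0]}
    - {"fingers":0,"delta_pos":[-0.5,0,12],"angular":[0,0,0]}

```text
clock: 3.4
tool_pos: [0.4917, 0.0464, 0.0372]
orientation: [-180.0, -0.0, -45.1]
force: [-1.6, -0.2, 11.0]
opening: 0.0006
gripper_force: 5.1
```

Call:
apply_moves:
  deltas:
    - {"fingers":0,"delta_pos":[0,0,1],"angular":[0,0,0]}
    - {"fingers":0,"delta_pos":[0,0,2],"angular":[0,0,0]}
    - {"fingers":0,"delta_pos":[0,0,3],"angular":[0,0,0]}
    - {"fingers":0,"delta_pos":[0,0,3],"angular":[0,0,0]}

```text
clock: 3.8
tool_pos: [0.4919, 0.0464, 0.0352]
orientation: [-180.0, -0.1, -45.1]
force: [-5.3, -0.8, 20.2]
opening: 0.0005
gripper_force: 10.2
```

Call:
apply_moves:
  deltas:
    - {"fingers":0,"delta_pos":[0,0,1],"angular":[0,0,0]}
    - {"fingers":0,"delta_pos":[0,-1,1],"angular":[0,0,0]}
    - {"fingers":0,"delta_pos":[0,-3,1],"angular":[0,0,0]}
    - {"fingers":0,"delta_pos":[0,-5,1],"angular":[0,0,0]}
    - {"fingers":0,"delta_pos":[0,-7,1],"angular":[0,0,0]}
    - {"fingers":0,"delta_pos":[0,-9,1],"angular":[0,0,0]}
    - {"fingers":0,"delta_pos":[0,-11,1],"angular":[0,0,0]}
    - {"fingers":0,"delta_pos":[0,-13,1],"angular":[0,0,0]}

```text
clock: 4.6
tool_pos: [0.5017, 0.0549, 0.0351]
orientation: [-179.9, -0.1, -45.1]
force: [-6.0, -5.9, 28.6]
opening: 0.0004
gripper_force: 14.1
```

```bash
cat > m.py <<'E'
from h import *
tgt(491.5,45.6,35,-45.2)
o=ctrl.get_obs();u=np.array([.7096,.7046]);n=np.array([-.7046,.7096])
print("box TCP x,y",o['tool_pos'][:2]*1000@u-438.8,o['tool_pos'][:2]*1000@n+314,"F along/lat",o['force'][:2]@u,o['force'][:2]@n)
c=cam("top");im=ctrl.snapshot("top");m=masks(im)["blue"]
m[:150]=0;m[320:]=0;m[:,:200]=0;m[:,390:]=0
v,x=np.nonzero(m);P=np.array([pt(c,a,b,.036)[:2]*1000 for a,b in zip(x,v)])
s=P@u-438.8;print("blue box-x range",np.percentile(s,[1,99]),"lat",np.percentile(P@n+314,[1,99]))
E
python3 m.py
```

```text
pos [501.7  54.9  35.1] rpy [-1.7994e+02 -1.2000e-01 -4.5070e+01] F [-6.  -5.9 28.6] t 4.6 op 0.0004256662991459857
dpos [-0.6 13.8  0.1] ang [-0.06 -0.12  0.13] q [ 28.7  16.9 -34.3   0.2 -38.7  16.1]
box TCP x,y -44.10912255626755 -0.4815259259371487 F along/lat -8.387451055801405 0.060549878939109014Traceback (most recent call last):
  File "m.py", line 8, in <module>
    s=P@u-438.8;print("blue box-x range",np.percentile(s,[1,99]),"lat",np.percentile(P@n+314,[1,99]))
      ~^~
ValueError: matmul: Input operand 1 has a mismatch in its core dimension 0, with gufunc signature (n?,k),(k,m?)->(n?,m?) (size 2 is different from 0)
```

Call:
apply_moves:
  deltas:
    - {"fingers":0,"delta_pos":[0,-2,0],"angular":[0,0,0]}
    - {"fingers":0,"delta_pos":[0,-4,0],"angular":[0,0,0]}
    - {"fingers":0,"delta_pos":[0,-6,0],"angular":[0,0,0]}
    - {"fingers":0,"delta_pos":[0,-8,0],"angular":[0,0,0]}
    - {"fingers":0,"delta_pos":[0,-10,0],"angular":[0,0,0]}
    - {"fingers":0,"delta_pos":[0,-12,0],"angular":[0,0,0]}
    - {"fingers":0,"delta_pos":[0,-14,0],"angular":[0,0,0]}

```text
clock: 5.35
tool_pos: [0.5116, 0.0648, 0.035]
orientation: [-179.9, -0.1, -45.1]
force: [-5.7, -5.3, 26.0]
opening: 0.0002
gripper_force: 13.1
```

```bash
python3 m.py 2>/dev/null
python3 - <<'E'
from h import *
im=ctrl.snapshot("scene");cv2.imwrite("pics/scene3.png",cv2.resize(im[200:380,250:430],None,fx=3,fy=3)[...,::-1])
E
```

```text
pos [511.6  64.8  35. ] rpy [-1.7994e+02 -1.2000e-01 -4.5080e+01] F [-5.7 -5.3 26. ] t 5.35 op 0.0002135492040314449
dpos [-0.6 27.8 -0. ] ang [-0.06 -0.12  0.12] q [ 29.1  17.8 -32.9   0.2 -39.2  15.7]
box TCP x,y -30.085637403584315 -0.4521832769760863 F along/lat -7.813361619161307 0.2910346574019842
```

View pics/scene3.png

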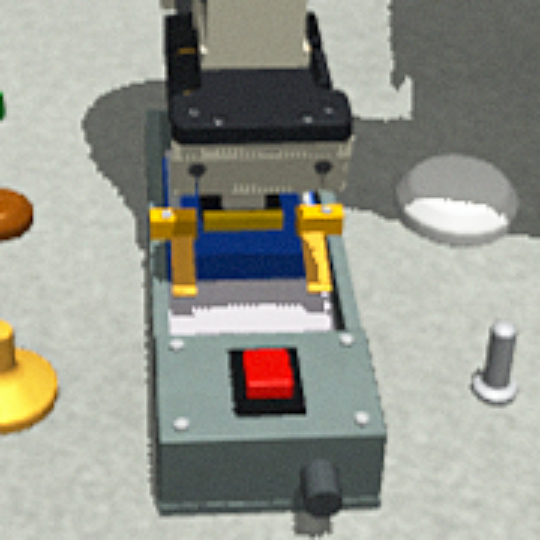

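The cartridge has passed under the tabs: its front face is at about (245,265) in the crop, level with the ends of the leaf springs. Its rib, at (243,220), has reached the gate. Continue.

Call:
apply_moves:
  deltas:
    - {"fingers":0,"delta_pos":[0,-2,0.5],"angular":[0,0,0]}
    - {"fingers":0,"delta_pos":[0,-5,0.5],"angular":[0,0,0]}
    - {"fingers":0,"delta_pos":[0,-8,0.5],"angular":[0,0,0]}
    - {"fingers":0,"delta_pos":[0,-11,0.5],"angular":[0,0,0]}
    - {"fingers":0,"delta_pos":[0,-14,0.5],"angular":[0,0,0]}
    - {"fingers":0,"delta_pos":[0,-17,0.5],"angular":[0,0,0]}
    - {"fingers":0,"delta_pos":[0,-20,0.5],"angular":[0,0,0]}
    - {"fingers":0,"delta_pos":[0,-22,0.5],"angular":[0,0,0]}

```text
clock: 6.25
tool_pos: [0.5262, 0.0795, 0.0346]
orientation: [179.9, -0.1, -45.1]
force: [-8.7, -8.9, 31.8]
opening: 0.0003
gripper_force: 15.9
```

```bash
python3 m.py 2>/dev/null
```

```text
pos [526.2  79.5  34.6] rpy [ 1.7992e+02 -1.0000e-01 -4.5080e+01] F [-8.7 -8.9 31.8] t 6.25 op 0.0002986278698060992
dpos [-0.5 48.5 -0.3] ang [ 0.08 -0.1   0.12] q [ 29.8  19.2 -30.8   0.2 -40.1  15. ]
box TCP x,y -9.385178046231658 -0.35117237289603054 F along/lat -12.426947836108752 -0.16569705291557923
```

Call:
apply_moves:
  deltas:
    - {"fingers":0,"delta_pos":[0,-3,0],"angular":[0,0,0]}
    - {"fingers":0,"delta_pos":[0,-6,0],"angular":[0,0,0]}
    - {"fingers":0,"delta_pos":[0,-9,0],"angular":[0,0,0]}
    - {"fingers":0,"delta_pos":[0,-12,0],"angular":[0,0,0]}
    - {"fingers":0,"delta_pos":[0,-15,0],"angular":[0,0,0]}
    - {"fingers":0,"delta_pos":[0,-18,0],"angular":[0,0,0]}
    - {"fingers":0,"delta_pos":[0,-21,0],"angular":[0,0,0]}
    - {"fingers":0,"delta_pos":[0,-24,0],"angular":[0,0,0]}
    - {"fingers":0,"delta_pos":[0,-27,0],"angular":[0,0,0]}
    - {"fingers":0,"delta_pos":[0,-28,0],"angular":[0,0,0]}

```text
clock: 7.3
tool_pos: [0.5456, 0.0989, 0.0345]
orientation: [179.9, -0.1, -45.1]
force: [-8.4, -8.8, 30.0]
opening: 0.0007
gripper_force: 14.8
```

```bash
python3 m.py 2>/dev/null;  python3 - <<'E'
from h import *
im=ctrl.snapshot("scene");cv2.imwrite("pics/scene4.png",cv2.resize(im[200:380,250:430],None,fx=3,fy=3)[...,::-1])
E
```

```text
pos [545.6  98.9  34.5] rpy [ 1.7987e+02 -8.0000e-02 -4.5100e+01] F [-8.4 -8.8 30. ] t 7.3 op 0.0006756386561962344
dpos [-0.4 75.9 -0.3] ang [ 0.13 -0.08  0.1 ] q [ 30.6  20.9 -27.9   0.2 -41.3  14.2]
box TCP x,y 18.007983045443382 -0.24080229833805333 F along/lat -12.152393216346223 -0.33781948937493844
blue box-x range [-17.85993691 -10.80467326] lat [-22.42041348  14.18850199]
```

View pics/scene4.png

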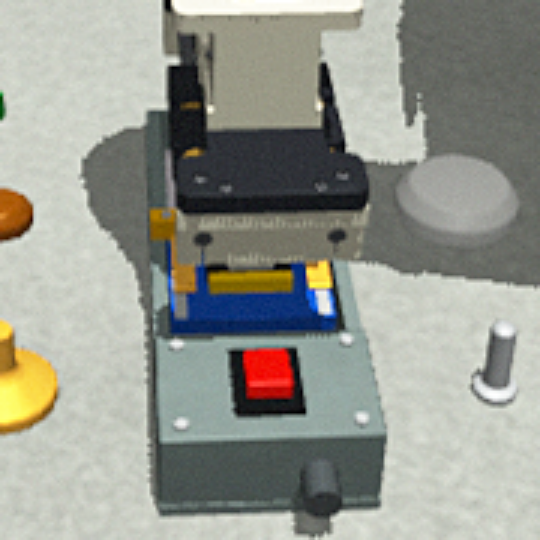

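The cartridge is nearly in: its front face (255,325) is short of the housing, and its rear edge is at box x -18, so about 22 mm remain.

Call:
apply_moves:
  deltas:
    - {"fingers":0,"delta_pos":[0,-3,0],"angular":[0,0,0]}
    - {"fingers":0,"delta_pos":[0,-6,0],"angular":[0,0,0]}
    - {"fingers":0,"delta_pos":[0,-9,0],"angular":[0,0,0]}
    - {"fingers":0,"delta_pos":[0,-12,0],"angular":[0,0,0]}
    - {"fingers":0,"delta_pos":[0,-14,0],"angular":[0,0,0]}
    - {"fingers":0,"delta_pos":[0,-16,0],"angular":[0,0,0]}
    - {"fingers":0,"delta_pos":[0,-18,0],"angular":[0,0,0]}
    - {"fingers":0,"delta_pos":[0,-20,0],"angular":[0,0,0]}
    - {"fingers":0,"delta_pos":[0,-21,0],"angular":[0,0,0]}
    - {"fingers":0,"delta_pos":[0,-21,0],"angular":[0,0,0]}

```text
clock: 8.4
tool_pos: [0.5605, 0.1139, 0.0342]
orientation: [179.9, -0.1, -45.1]
force: [-6.7, -6.6, 24.4]
opening: 0.0003
gripper_force: 12.0
```

```bash
python3 m.py 2>/dev/null
```

```text
pos [560.5 113.9  34.2] rpy [ 1.799e+02 -7.000e-02 -4.511e+01] F [-6.7 -6.6 24.4] t 8.4 op 0.0003490433194291739
dpos [-0.3 97.1 -0.6] ang [ 0.1  -0.07  0.09] q [ 31.1  22.2 -25.6   0.1 -42.2  13.6]
box TCP x,y 39.1821464685425 -0.09249791716740674 F along/lat -9.41001569584511 0.08914648646324164
blue box-x range [ 2.62877143 10.01832789] lat [-21.82880791  14.6661338 ]
```

Call:
apply_moves:
  deltas:
    - {"fingers":0,"delta_pos":[0,-1,0],"angular":[0,0,0]}
    - {"fingers":0,"delta_pos":[0,-2,0],"angular":[0,0,0]}
    - {"fingers":0,"delta_pos":[0,-3,0],"angular":[0,0,0]}
    - {"fingers":0,"delta_pos":[0,-4,0],"angular":[0,0,0]}
    - {"fingers":0,"delta_pos":[0,-5,0],"angular":[0,0,0]}
    - {"fingers":0,"delta_pos":[0,-5,0],"angular":[0,0,0]}

```text
clock: 9.05
tool_pos: [0.5628, 0.1164, 0.0342]
orientation: [179.7, -0.0, -45.1]
force: [-11.6, -10.1, 27.5]
opening: 0.0003
gripper_force: 14.1
```

```bash
python3 m.py 2>/dev/null
```

```text
pos [562.8 116.4  34.2] rpy [ 1.7974e+02 -4.0000e-02 -4.5120e+01] F [-11.6 -10.1  27.5] t 9.05 op 0.00025451911129326755
dpos [-1.000e-01  1.005e+02 -4.000e-01] ang [ 0.26 -0.04  0.08] q [ 31.2  22.5 -25.1   0.1 -42.6  13.5]
box TCP x,y 42.55912916289469 0.036649186569718495 F along/lat -15.295447145099237 1.0144073118694479
blue box-x range [ 4.41055932 12.15899368] lat [-21.82493547  14.79943281]
```

Call:
apply_moves:
  deltas:
    - {"fingers":0,"delta_pos":[0,-1,0],"angular":[0,0,0]}
    - {"fingers":0,"delta_pos":[0,-2,0],"angular":[0,0,0]}
    - {"fingers":0,"delta_pos":[0,-3,0],"angular":[0,0,0]}
    - {"fingers":0,"delta_pos":[0,-3,0],"angular":[0,0,0]}

```text
clock: 9.5
tool_pos: [0.5649, 0.1185, 0.0342]
orientation: [179.7, -0.0, -45.1]
force: [-10.4, -9.2, 27.5]
opening: 0.0003
gripper_force: 14.2
```

```bash
python3 m.py 2>/dev/null
```

```text
pos [564.9 118.5  34.2] rpy [ 1.7974e+02 -3.0000e-02 -4.5130e+01] F [-10.4  -9.2  27.5] t 9.5 op 0.00033948886222379495
dpos [-1.000e-01  1.035e+02 -4.000e-01] ang [ 0.26 -0.03  0.07] q [ 31.3  22.7 -24.8   0.1 -42.7  13.4]
box TCP x,y 45.55919859234882 0.10723586480361291 F along/lat -13.79262913232261 0.8004637481232839
blue box-x range [ 4.41055932 12.23364561] lat [-21.7603923   14.79943281]
```

The fingertip now slips and the cartridge stays put, with its rear edge at +4.4, which is the home position. I confirm it with a push on the rib.

Call:
apply_moves:
  deltas:
    - {"fingers":0,"delta_pos":[0,-2,-0.7],"angular":[0,0,0]}
    - {"fingers":0,"delta_pos":[0,-4,-0.7],"angular":[0,0,0]}
    - {"fingers":0,"delta_pos":[0,-6,-0.7],"angular":[0,0,0]}
    - {"fingers":0,"delta_pos":[0,-8,-0.7],"angular":[0,0,0]}
    - {"fingers":0,"delta_pos":[0,-9,-0.7],"angular":[0,0,0]}
    - {"fingers":0,"delta_pos":[0,-9,-0.7],"angular":[0,0,0]}

```text
clock: 10.15
tool_pos: [0.5665, 0.1205, 0.0341]
orientation: [179.1, 0.1, -45.2]
force: [-21.2, -23.1, 39.9]
opening: 0.0004
gripper_force: 24.1
```

```bash
python3 m.py 2>/dev/null
```

```text
pos [566.5 120.5  34.1] rpy [ 1.791e+02  9.000e-02 -4.521e+01] F [-21.2 -23.1  39.9] t 10.15 op 0.0003967625184292541
dpos [  0.3 105.9   0.8] ang [ 0.9   0.09 -0.01] q [ 31.4  23.2 -24.    0.2 -43.7  13.2]
box TCP x,y 48.03889790543252 0.3351257309451512 F along/lat -31.28391642513835 -1.4524380772315233
blue box-x range [ 4.41424953 12.30458018] lat [-21.75716432  17.07776606]
```

It took 31 N on the rib with no movement, so it is home. Ease off and lift away.

Call:
apply_moves:
  deltas:
    - {"fingers":0,"delta_pos":[0,4,-2],"angular":[0,0,0]}
    - {"fingers":0,"delta_pos":[0,7,-5],"angular":[0,0,0]}
    - {"fingers":0,"delta_pos":[0,9,-9],"angular":[0,0,0]}
    - {"fingers":0,"delta_pos":[0,10,-20],"angular":[0,0,0]}
    - {"fingers":0,"delta_pos":[0,10,-45],"angular":[0,0,0]}
    - {"fingers":0,"delta_pos":[0,40,-85],"angular":[0,0,0]}
    - {"fingers":0,"delta_pos":[0,80,-110],"angular":[0,0,0]}
    - {"fingers":0,"delta_pos":[0,120,-130],"angular":[0,0,0]}
    - {"fingers":0,"delta_pos":[30,150,-140],"angular":[0,0,0]}
    - {"fingers":0,"delta_pos":[30,150,-140],"angular":[0,0,0]}

```text
clock: 11.2
tool_pos: [0.4881, -0.0019, 0.1759]
orientation: [-179.7, -0.1, -45.2]
force: [0.9, 0.4, 0.4]
opening: 0.0005
gripper_force: 0.0
```

```bash
python3 m.py 2>/dev/null;  python3 - <<'E'
from h import *
a=ctrl.snapshot("scene")[180:380,220:440];b=ctrl.snapshot("top")[145:325,190:390]
a=cv2.resize(a,(390,400));b=cv2.resize(b,(400,400))
cv2.imwrite("pics/fin.png",np.hstack([a,b])[...,::-1])
E
```

```text
pos [488.1  -1.9 175.9] rpy [-1.7974e+02 -1.4000e-01 -4.5240e+01] F [0.9 0.4 0.4] t 11.2 op 0.00047298144853621715
dpos [-31.7 -35.2 141. ] ang [-0.26 -0.14 -0.04] q [ 22.9   5.  -26.8   0.  -57.9  21.8]
box TCP x,y -93.79339149307674 -31.319133984070163 F along/lat 0.9355342774102215 -0.32536015467411405
blue box-x range [35.37064601 86.92468452] lat [-30.13683032  28.3553081 ]
```

View pics/fin.png

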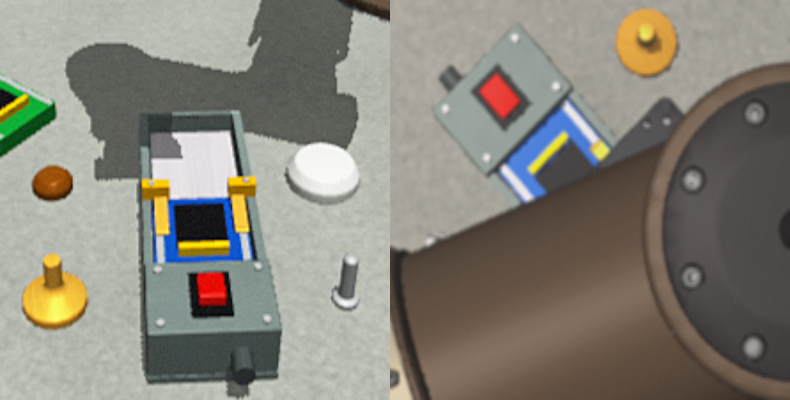

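The hand is clear. The left view shows the cartridge flush against the housing (205,260), under the tabs and springs, with an empty lift plate behind it (190,165). The rocker (210,288) and the four loose things look undisturbed.

```bash
python3 -c "
from plant import ctrl
print(ctrl.close_job())"
```

```text
the job is handed in; nothing more can be done
None
```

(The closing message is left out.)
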